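Clear the sanding and polishing things into their bench racks

TASK

Sanding is finished and the small things lie mixed on the bench: put each kind back where it belongs, so that no grit gets among the polishing compound. Lay the two sanding drums in the dowel rack, one in each half, the two polishing bars in the tray with two bays, one flat in each bay, and the wad of sanding sheets flat in the tray with a single bay. Everything must sit down fully in its place, and the small carved shell that lies among them stays where it is.

Things in the scene. Friction and masses are not known exactly. Their poses are not given: they have to be found in the camera images.
- drum_1_mid (a point): sanding drum of cork faced with dark grey abrasive: a cylinder 33 mm in diameter and 53 mm long, lying on its side on the bench at the start (one of two, alike; free to roll). This point is its centre, 16 mm above the bench when it lies there; its y axis runs along the cylinder
- drum_2_mid (a point): sanding drum of cork faced with dark grey abrasive: a cylinder 33 mm in diameter and 53 mm long, lying on its side on the bench at the start (one of two, alike; free to roll). This point is its centre, 16 mm above the bench when it lies there; its y axis runs along the cylinder
- bar_1: bar of polishing compound, dull green, a plain block with a slightly hollow top, 26 mm (its x) by 62 mm (its y) by 24 mm high (one of two, alike in shape). Origin: centre of its underside, z up
- bar_2: bar of polishing compound, dull red, a plain block with a slightly hollow top, 26 mm (its x) by 62 mm (its y) by 24 mm high (one of two, alike in shape). Origin: centre of its underside, z up
- sand_pad: wad of folded grey-brown sanding sheets, a flat oblong 45 mm (its x, the way to grip it) by 102 mm (its y) by 21 mm high. Origin: centre of its underside, z up
- drum_rack: fixed wooden rack, 60 (x) by 172 (y) mm, board 8 mm thick. Two steel dowels along y, 8 mm thick, at x = -10 and +10, centres 16 mm up. Cheeks 8 mm thick, 30 mm high at y = -76, 0, +76 leave two halves 68 mm long, middles at y = -38 and +38. A drum lies between the dowels, axis along y, centre at x = 0, 33 mm up; finger room beside it down to the board. Origin: centre of underside, z up
- polish_tray: fixed shallow wooden tray, 58 (x) by 180 (y) mm, two felt-lined bays end to end. Each bay is 42 (x) by 78 (y) mm, middle at y = -43 or +43; floor 6 mm and lips 16 mm above the bench. In the middle of each bay's long sides the lip is cut away over 40 mm, down to the floor, for the fingers. Origin: centre of underside, z up
- pad_tray: fixed shallow wooden tray, 78 (x) by 136 (y) mm, with one felt-lined bay 62 (x) by 120 (y) mm in its middle; floor 6 mm and lips 16 mm above the bench. In the middle of each long side the lip is cut away over 50 mm, down to the floor, for the fingers. Origin: centre of underside, z up
- shell_sample: small loose carved pearl shell, 40 by 49 by 13 mm, lying among the things to be sorted; not to be moved. Origin: centre of its underside, z up
There are look-alikes about, which are no part of the job. What is shaped like the part that bears drum_2_mid but purple is not meant.

How it is judged:
By the outcome, as a careful person would: the job done as asked, in the order asked, and still so for the second after the job is handed in, with the robot touching nothing.
It also fails if it takes over 112 s, if anything falls off the work surface, if the arm or the gripper's body presses on something with over 40 N, if the wrist force passes 120 N, or if a joint passes its speed limit or range.

ROBOT

A 6-joint arm with a two-finger parallel gripper is mounted at the origin on a cart in front of the work surface, level with it; the furniture and walls round the work are solid. World frame = base frame: x ahead of the robot, y to its left, z up, the work surface at z = 0. Lengths are in m, angles in rad, forces in N, time in s.
With the tool pointing down it reaches from about 0.325 to 0.775 m from the base axis. Payload 5.5 kg.
Tool frame: the origin (TCP) lies between the finger pads; the fingertips stand 8 mm ahead of it and the grasp point (between the pads) lies 11 mm behind it (tcp_to_tips is the distance from the TCP to the fingertips, in m); z points along the fingers, y is the line along which they close (so a half turn about z gives the same grasp; the last joint's range is limited). The gripper opens to 88 mm and grips with 3 to 60 N. Pads are 20 mm wide; open, the fingers measure 115 mm over their backs; the gripper's body (75 mm by 178 mm) begins 61 mm behind the grasp point.
Start: joints at [1.247, 0.091, 1.231, -0, 1.82, -0.057], TCP at [0.158, 0.579, 0.231] pointing down, gripper open.
Joint ranges: [-2.87, 2.87], [-0.86, 2.18], [0.17, 2.46], [-1.51, 4.65], [0.06, 2.69], [-2.65, 2.65]. Speed limits (rad/s): [2.57, 2.57, 3.01, 3.14, 3.14, 3.14].

INTERFACE

Orientations are given as a unit quaternion [w, x, y, z].
In Python, from bench import * gives the robot as it stands. Calls block until the motion is done:
- move_to(position, orientation): joint-space move of the TCP to a pose.
- move_l(position, speed=0.15, orientation=None): straight line of the TCP; orientation=None keeps the orientation; speed is the mean speed in m/s.
- movej(angles): joint-space move.
- gripper_open() and close(): open the fingers fully, or close them until they stop; the grip force is fixed at half the most.
- hold(seconds).
- inverse_kinematics(position, orientation): joint angles nearest the present ones, or None.
- state(): the state.
- get_image(name): name is "side" or "top" or "wrist"; returns a dict with "frame" (420x560x3 uint8, blue, green, red), "depth" (420x560 float32, m along the optical axis (not along the pixel's ray), 0 where there is no reading), "camera_matrix" (3x3 intrinsics, pixels), "k1" (the pictures are not rectified: a ray, as slopes to the right and down, at radius r is drawn at 1 + k1 r^2 times it, then the intrinsics apply), "view" (4x4, takes a point from world to camera coordinates). Camera axes: x right, y up, looking along -z (the intrinsics and any distortion apply to the point x, -y, -z); pixel columns grow to the right and rows downward; lengths in m; the calibration is good to about 2 mm. A picture is of the moment at which its call begins.
A pose or a line that the arm cannot do raises IKError and nothing moves.
- job_done(): hands the job in; it is judged then, once.
The state is a dict: "time": time; "joint_pos": joint angles; "dq": joint speeds; "joint_torque": joint torques, N m; "ee_pos": TCP position; "ee_rot": TCP orientation; "ft_force": force on the tool from outside, world axes, zero at the start; "moment": the same for the moment, N m; "finger_gap": finger opening in m; "finger_force": force on a finger pad.
Only numpy, scipy, OpenCV 4.12 (cv2) and the standard library are available. Lean on these libraries where they do the work, as an engineer would, in place of code of your own. Each camera call takes 0.05 s, during which the arm holds its last target. There are 200 camera calls.

## Working session

There is one attempt and no reset: what is moved stays moved. The work goes in short steps, each a Python script; the robot and the scene stay as the last script left them, time stands still between calls to the robot, and variables do not carry over. Pictures are saved under pics/ and viewed, at most 14 in all, crops included, and the job is handed in when it is done.

```bash
mkdir -p pics
cat > h.py <<'E'
from bench import *
import numpy as np, cv2
def snap(name,fn):
    im=get_image(name); cv2.imwrite(f'pics/{fn}.png',im['frame']); np.savez(f'/tmp/{fn}.npz',**im); return im
def ray(im,u,v):
    K=np.array(im['camera_matrix']);k=float(im['k1'])
    p=cv2.undistortPoints(np.array([[[u,v]]],float),K,np.array([k,0,0,0.]))[0,0]
    V=np.array(im['view']);R=V[:3,:3];o=-R.T@V[:3,3]
    return o,R.T@np.array([p[0],-p[1],-1.])
def onplane(im,u,v,z):
    o,d=ray(im,u,v); return o+d*(z-o[2])/d[2]
E
python3 - <<'E'
from h import *
a=snap('top','top0');b=snap('side','side0')
for i in (a,b): print(i['camera_matrix'],i['k1'],i['view'])
s=state();print(s['ee_rot'],s['time'],s['finger_gap'])
E
```

```text
[[517.32250893   0.         279.39283034]
 [  0.         517.32250893 210.21165347]
 [  0.           0.           1.        ]] -0.18967712929722175 [[-0.00580429 -0.99997199  0.00472456  0.09166352]
 [ 0.99125484 -0.00513069  0.13186177 -0.41902042]
 [-0.13183383  0.00544861  0.99125686 -1.01213668]
 [ 0.          0.          0.          1.        ]]
[[493.85332915   0.         270.76747965]
 [  0.         493.85332915 219.53205179]
 [  0.           0.           1.        ]] -0.08510905772425266 [[ 0.90992834 -0.41417194  0.02218136 -0.35334075]
 [ 0.2157542   0.51832666  0.82751894 -0.17704254]
 [-0.35423232 -0.74819722  0.56099945 -0.89547217]
 [ 0.          0.          0.          1.        ]]
[-1.74345677e-04  1.32986143e-01  9.91117506e-01 -8.62623950e-04] 0.1 0.08787922872284601
```

View pics/top0.png

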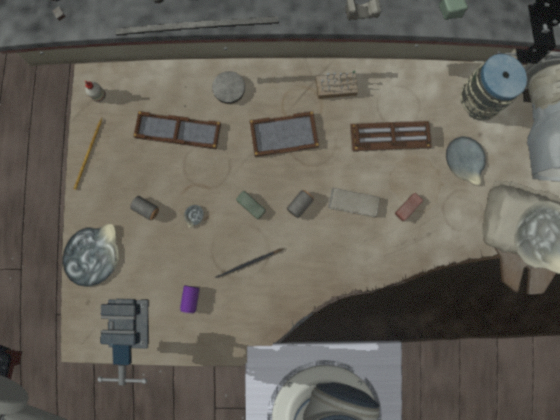

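View pics/side0.png

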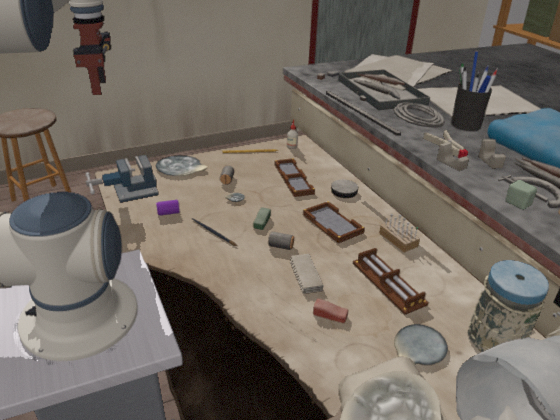

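The top view shows the targets: drums at (143,208) and (300,204), green bar (250,205), red bar (410,207), pad (354,202), and shell (196,215). The fixtures are the rack (391,136), polish tray (178,130) and pad tray (285,134). The purple drum at (190,298) is the decoy, and the side view agrees. Next I'll measure them using depth.

```bash
cat >> h.py <<'E'
def cloud(im):
    D=np.array(im['depth']);h,w=D.shape;K=np.array(im['camera_matrix'])
    v,u=np.mgrid[:h,:w];p=cv2.undistortPoints(np.stack([u,v],-1).reshape(-1,1,2).astype(float),K,np.array([float(im['k1']),0,0,0.])).reshape(h,w,2)
    V=np.array(im['view']);R=V[:3,:3];o=-R.T@V[:3,3]
    P=np.stack([p[...,0]*D,-p[...,1]*D,-D],-1)@R+o
    P[D==0]=np.nan; return P
def blobs(P,seeds,zmin):
    m=(P[...,2]>zmin).astype(np.uint8);n,L=cv2.connectedComponents(m,connectivity=4)
    for nm,(u,v,r) in seeds.items():
        w=L[v-r:v+r+1,u-r:u+r+1];c=w[w>0]
        if not len(c): print(nm,'none');continue
        k=np.bincount(c).argmax();Q=P[L==k];rc=cv2.minAreaRect((Q[:,:2]*1000).astype(np.float32))
        print(nm,len(Q),'rect',np.round(rc[0],1),np.round(rc[1],1),round(rc[2],1),'z',np.round(np.percentile(Q[:,2]*1000,[5,50,95]),1))
S={'d1':(143,208,4),'d2':(300,204,4),'green':(250,205,4),'red':(410,207,4),'pad':(354,202,4),'shell':(196,215,4),'purple':(190,298,4),'rack':(391,136,22),'ptray':(178,130,22),'padtray':(285,134,32)}
E
python3 - <<'E'
from h import *
im=dict(np.load('/tmp/top0.npz'));P=cloud(im)
print('table z',[np.round(np.nanpercentile(P[r0:r0+15,c0:c0+15,2]*1000,[10,50,90]),1) for r0,c0 in((230,300),(170,120),(165,400))])
blobs(P,S,0.006);print();blobs(P,S,0.010)
c=im['frame'][105:235,125:445];cv2.imwrite('pics/crop0.png',cv2.resize(c,None,fx=2.5,fy=2.5,interpolation=cv2.INTER_CUBIC))
E
```

```text
table z [array([-4.9, -1.9,  0. ]), array([-4.4, -1.7,  1.1]), array([-3.5, -1. ,  1.4])]
d1 429 rect [427.7 367.6] [54.4 33.3] 60.5 z [15.7 27.5 32.2]
d2 421 rect [434.4  47. ] [32.5 53.1] 50.3 z [18.1 27.6 32.2]
green 396 rect [432.7 148. ] [62.1 26.2] 48.4 z [12.5 18.5 23.7]
red 380 rect [ 428.3 -178.6] [27.  62.4] 43.9 z [11.2 18.4 23.9]
pad 984 rect [437.6 -64.2] [99.5 42.6] 78.3 z [12. 16. 20.]
shell 10 rect [423.5 253.6] [4.1 7.4] 46.5 z [ 6.2  6.8 10.4]
purple 437 rect [242.5 271.4] [34.3 52.2] 80.6 z [17.5 27.7 32.5]
rack 1443 rect [ 581.1 -148. ] [ 60.  172.3] 3.7 z [ 6.3 14.8 29.2]
ptray 306 rect [594.7 305.8] [50.6 60.7] 76.4 z [ 6.5 13.2 16.6]
padtray 324 rect [592.3  33. ] [80.8 43.3] 8.2 z [ 7.  13.8 17.1]

d1 423 rect [427.7 367.6] [54.4 33.3] 60.5 z [17.  27.6 32.2]
d2 419 rect [434.4  46.9] [32.5 53. ] 50.6 z [18.5 27.6 32.2]
green 387 rect [432.9 148. ] [61.8 26.1] 48.2 z [13.2 18.7 23.7]
red 367 rect [ 428.3 -178.6] [26.9 62.4] 43.9 z [12.5 18.6 24. ]
pad 959 rect [437.6 -64.2] [99.4 42.3] 78.7 z [12.5 16.1 20. ]
shell none
purple 435 rect [242.5 271.4] [34.3 52.2] 80.6 z [17.7 27.7 32.5]
rack 820 rect [ 581.6 -147. ] [ 46.2 163.1] 2.9 z [12.7 18.6 30.2]
ptray 235 rect [594.7 305.8] [45.6 59.9] 78.0 z [10.7 14.  16.7]
padtray 271 rect [591.8  32.6] [79.8 42.9] 8.8 z [10.8 14.1 17.2]
```

View pics/crop0.png

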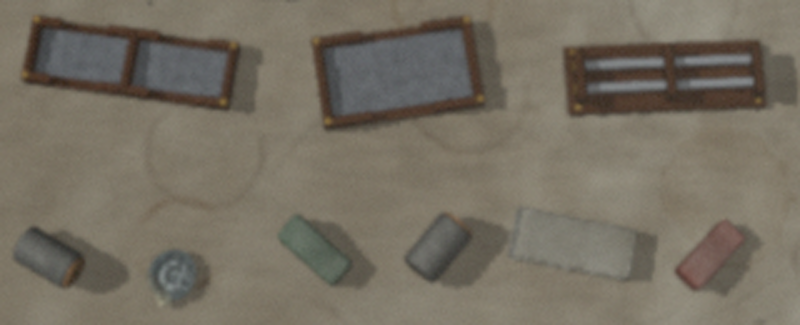

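Run:
```python
from h import *
im=dict(np.load('/tmp/top0.npz'));P=cloud(im)
B={'rack':(345,115,437,157),'ptray':(130,107,226,150),'padtray':(246,107,323,160)}
for t in (.003,.006,.009):
  for n,(a,b,c,d) in B.items():
    m=np.zeros(P.shape[:2],np.uint8);m[b:d,a:c]=P[b:d,a:c,2]>t
    m=cv2.morphologyEx(m,cv2.MORPH_OPEN,np.ones((2,2)))
    rc=cv2.minAreaRect((P[m>0][:,:2]*1000).astype(np.float32));print(t,n,np.round(rc[0],1),np.round(rc[1],1),round(rc[2],1))
m=np.zeros(P.shape[:2],np.uint8);hsv=cv2.cvtColor(im['frame'],cv2.COLOR_BGR2HSV)
for n,(a,b,c,d) in B.items(): # floor-colour free: brown lips
    s=((hsv[b:d,a:c,1]>105)&(hsv[b:d,a:c,2]<115)).astype(np.uint8);s=cv2.morphologyEx(s,cv2.MORPH_OPEN,np.ones((2,2)))
    ys,xs=np.nonzero(s);Q=np.array([onplane(im,x+a,y+b,.016)[:2]*1000 for x,y in zip(xs,ys)])
    rc=cv2.minAreaRect(Q.astype(np.float32));print('col',n,len(Q),np.round(rc[0],1),np.round(rc[1],1),round(rc[2],1))
for n,(a,b,c,d) in {'brush':(312,65,362,102),'jar':(460,50,530,120),'tin':(210,68,248,106),'tin2':(440,130,490,190)}.items():
    q=P[b:d,a:c].reshape(-1,3)*1000;q=q[q[:,2]>12];print(n,np.round(q.min(0)),np.round(q.max(0)))
```

```text
0.003 rack [ 579.3 -152.1] [ 59.3 176.7] 3.6
0.003 ptray [596.1 303.4] [177.9  61.4] 81.5
0.003 padtray [572.4 143.8] [73.7  0. ] 9.6
0.006 rack [ 579.8 -152. ] [ 58.7 175. ] 3.9
0.006 ptray [596.2 304.2] [178.   61.4] 81.5
0.006 padtray [583.7  76.2] [ 78.2 138.3] 8.7
0.009 rack [ 582.7 -153.9] [ 50.8 171.3] 4.2
0.009 ptray [594.7 304.5] [177.6  61.4] 82.6
0.009 padtray [583.2  75.9] [ 77.1 137.7] 9.4
col rack 63 [ 576.6 -147.8] [ 50.7 162.5] 1.9
col ptray 202 [591.4 303.2] [174.  55.] 81.4
col padtray 47 [579.7  76.8] [ 74.  130.4] 8.2
brush [664. -78.  12.] [715.  10.  53.]
jar [ 618. -473.   12.] [ 765. -301.  175.]
tin [652. 163.  12.] [723. 232.  21.]
tin2 [ 475. -349.   12.] [ 578. -280.   14.]
```

```bash
cat >> h.py <<'E'
from scipy.spatial.transform import Rotation as Rn
def quat(deg):
    a=np.radians(deg);y=np.array([np.cos(a),np.sin(a),0]);z=np.array([0,0,-1.]);x=np.cross(y,z)
    q=Rn.from_matrix(np.stack([x,y,z],1)).as_quat();return np.array([q[3],q[0],q[1],q[2]])
def best(p,deg):
    q0=np.array(state()['joint_pos']);c=[]
    for d in (deg,deg+180):
        j=inverse_kinematics(p,quat(d))
        if j is not None:c.append((np.abs(np.array(j)-q0).max(),d))
    return quat(min(c)[1])
def go(x,y,z,deg): 
    p=[x/1000,y/1000,z/1000];move_to(p,best(p,deg))
E
python3 - <<'E'
from h import *
go(540,-148,260,3.8);im=snap('wrist','w_rack');P=cloud(im)
s=state();print(s['time'],s['ee_pos'],s['joint_pos'])
m=(P[...,2]>.004)&(P[...,2]<.05)&(abs(P[...,0]-.581)<.055)&(abs(P[...,1]+.148)<.11)
m=cv2.morphologyEx(m.astype(np.uint8),cv2.MORPH_OPEN,np.ones((5,5)))
n,L,st,_=cv2.connectedComponentsWithStats(m)
for k in range(1,n):
  if st[k,4]>500:
    Q=P[L==k];rc=cv2.minAreaRect((Q[:,:2]*1000).astype(np.float32));print(st[k],np.round(rc[0],1),np.round(rc[1],1),rc[2])
E
```

```text
3.0417 [ 0.54019819 -0.14728347  0.2599677 ] [-3.27021448e-01 -9.13980174e-03  1.28162340e+00  1.42687889e-04
  1.86918800e+00 -3.94562990e-01]
[ 288  116   54  138 6560] [ 582.1 -149.4] [ 60.5 172.1] 2.6144676208496094
```

View pics/w_rack.png

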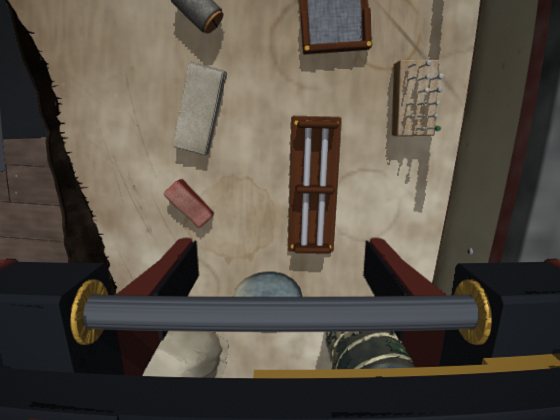

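The wrist view shows the whole rack (288–342, 116–254 px) and agrees with the top view to about 1 mm. Next I'll pick the first drum.

```bash
cat >> h.py <<'E'
def line(x,y,z,sp): move_l([x/1000,y/1000,z/1000],speed=sp)
def pick(x,y,deg,z=10.5):
    go(x,y,110,deg);line(x,y,z,.12);close();s=state();print('grip',s['time'],s['finger_gap'],s['ee_pos'])
    line(x,y,110,.2);s=state();print('lift',s['finger_gap'],s['ft_force'].round(1) if hasattr(s['ft_force'],'round') else s['ft_force'])
def place(x,y,deg,z):
    go(x,y,110,deg);line(x,y,z+15,.15);line(x,y,z+1,.05)
    s=state();print('down',s['finger_gap'],s['ee_pos'],s['ft_force']);gripper_open();line(x,y,110,.2);print('t',state()['time'])
E
python3 - <<'E'
from h import *
pick(434.4,47,50.4);place(583.7,-186.6,3.3,27)
snap('wrist','w1');snap('side','s1')
E
```

```text
grip 5.9583 0.03170645917389243 [0.43433626 0.04697969 0.01043643]
lift 0.032024336979500016 [ 0.  -0.2  0.1]
down 0.031735147618845494 [ 0.58400457 -0.18682608  0.02846204] [ 0.2931971  -0.13252543  1.73820283]
t 10.25
```

View pics/w1.png

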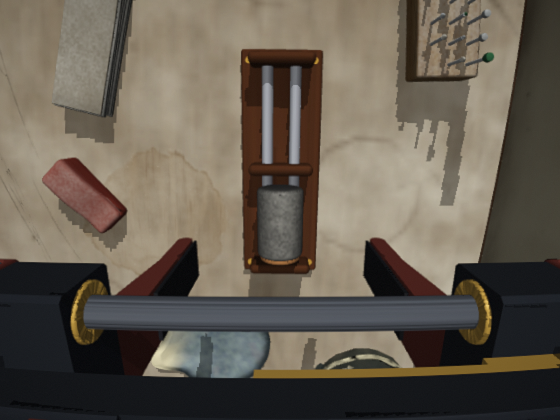

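The drum sits at about (281,222) between the dowels. Next: the second drum, then the heights and extents of both.

Run:
```python
from h import *
pick(427.7,367.6,150.5);place(579.5,-110.8,3.3,27)
go(430,60,280,90)
im=snap('top','top1');P=cloud(im)
blobs(P,{'dA':(409,136,5),'dB':(373,136,5)},.034)
blobs(P,S,.006)
c=im['frame'][105:235,125:445];cv2.imwrite('pics/crop1.png',cv2.resize(c,None,fx=2.5,fy=2.5,interpolation=cv2.INTER_CUBIC))
```

```text
grip 14.2917 0.031990250044016635 [0.42766124 0.36759686 0.01047864]
lift 0.032024744994691344 [-0.4  0.8 -0.8]
down 0.03163707677042731 [ 0.57958119 -0.11088296  0.02804424] [ 0.02603707 -0.75520147  0.23588239]
t 19.3333
dA 387 rect [ 583.8 -185.7] [34.3 53.5] 3.5 z [37.  45.6 50.3]
dB 41979 rect [259.   59.2] [438.1 295.8] 0.1 z [391.2 592.9 660.3]
d1 none
d2 none
green 83498 rect [422.4  66.4] [1195.6  798. ] 89.4 z [ 27.6 230.2 658.7]
red 382 rect [ 427.6 -178. ] [27.  63.2] 44.1 z [11.3 18.5 24.1]
pad 83498 rect [422.4  66.4] [1195.6  798. ] 89.4 z [ 27.6 230.2 658.7]
shell 10 rect [414.1 250.1] [10.6  4. ] 5.6 z [6.3 6.9 9.7]
purple 435 rect [242.4 271. ] [33.8 52.6] 80.1 z [18.1 27.7 32.3]
rack 83498 rect [422.4  66.4] [1195.6  798. ] 89.4 z [ 27.6 230.2 658.7]
ptray 285 rect [595.5 308.9] [52.2 59.9] 80.8 z [ 6.8 13.7 17. ]
padtray 83498 rect [422.4  66.4] [1195.6  798. ] 89.4 z [ 27.6 230.2 658.7]
```

View pics/crop1.png

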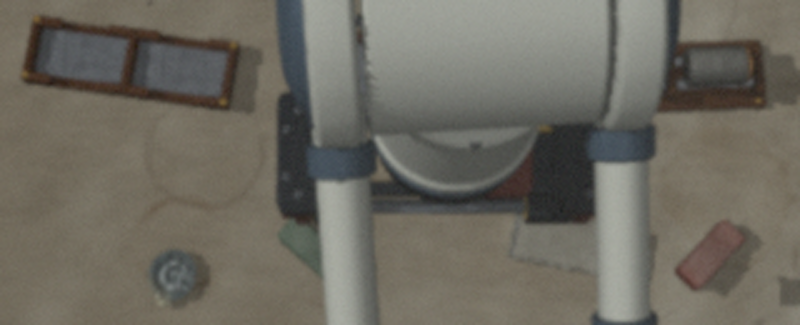

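The arm hides half of the rack, but the drum that can be seen is seated: its top is at 50 mm and it lies parallel to the rack. Next are the bars, with a wrist check over the tray.

Run:
```python
from h import *
pick(432.8,148,138.3);place(601.3,346.5,171.5,16.5)
im=snap('wrist','w2');P=cloud(im)
m=(P[...,2]>.019)&(P[...,2]<.04)&(abs(P[...,0]-.601)<.05)&(abs(P[...,1]-.346)<.06)
rc=cv2.minAreaRect((P[m][:,:2]*1000).astype(np.float32));print(rc,np.percentile(P[m][:,2],[5,50,95]))
```

```text
grip 23.2333 0.025945476893956404 [0.43279445 0.14798697 0.01046579]
lift 0.025766924771822814 [-1.1  0.4 -2.1]
down 0.02621788069272535 [0.60116947 0.34646959 0.01726258] [-0.30940804  0.07831062  0.13552139]
t 27.6833
((602.3939208984375, 345.7152404785156), (61.469730377197266, 25.542428970336914), 81.80670928955078) [0.02247043 0.02687659 0.03060392]
```

View pics/w2.png

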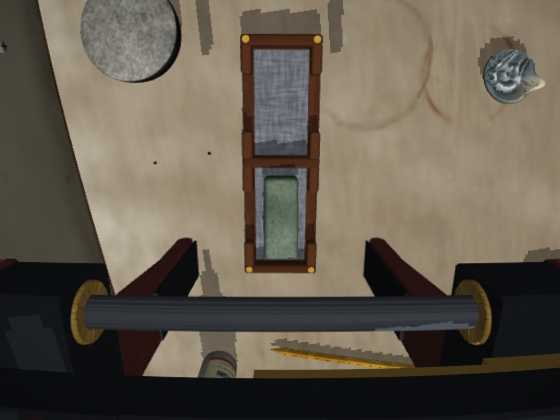

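The green bar lies flat in its bay at (282,218). Next come the red bar and the pad.

Run:
```python
from h import *
pick(428,-178.4,44);place(589,262.3,171.5,16.5)
pick(437.6,-64.2,168.5);place(583.5,76.2,8.9,16.5)
go(420,200,260,90);go(350,400,230,90)
im=snap('top','top2');snap('side','side2');P=cloud(im)
for n,(x,y,r,t) in {'dA':(583.7,-186.6,45,.037),'dB':(579.5,-110.8,45,.037),'green':(601,346,50,.019),'red':(589,262,50,.019),'pad':(583,76,65,.019)}.items():
    m=(P[...,2]>t)&(P[...,2]<.07)&(np.hypot(P[...,0]*1000-x,P[...,1]*1000-y)<r)
    rc=cv2.minAreaRect((P[m][:,:2]*1000).astype(np.float32));print(n,np.round(rc[0],1),np.round(rc[1],1),round(rc[2],1),np.round(1e3*np.percentile(P[m][:,2],[5,50,95]),1))
print(state()['time'])
f=im['frame'][100:240,120:440];cv2.imwrite('pics/crop2.png',cv2.resize(f,None,fx=2.5,fy=2.5,interpolation=cv2.INTER_CUBIC))
```

```text
grip 31.6833 0.02575480284923474 [ 0.4279709  -0.17840041  0.01047018]
lift 0.02534390545129505 [ 0.1 -0.1  0.4]
down 0.02576392460327122 [0.58884364 0.26226764 0.01731847] [ 0.93881001 -0.26597638 -0.81718863]
t 36.8333
grip 40.8083 0.04236669130681334 [ 0.43758512 -0.0642106   0.01052002]
lift 0.042447880852885 [ 0.3 -0.7 -1.4]
down 0.042923009801596974 [0.58335404 0.0762363  0.01727766] [-0.58615841  0.37585094 -0.23616949]
t 44.85
dA [ 583.2 -185.5] [32.2 53.7] 2.0 [38.6 45.9 50.1]
dB [ 578.5 -108.3] [32.2 52.5] 5.9 [39.2 45.9 49.9]
green [606.9 351.2] [47.4 71.2] 2.4 [20. 25. 30.]
red [587.2 256.9] [74.8 34.5] 73.2 [20. 25. 30.]
pad [591.7  77. ] [ 59.7 101. ] 7.1 [19.6 22.4 26.1]
46.8583
```

View pics/crop2.png

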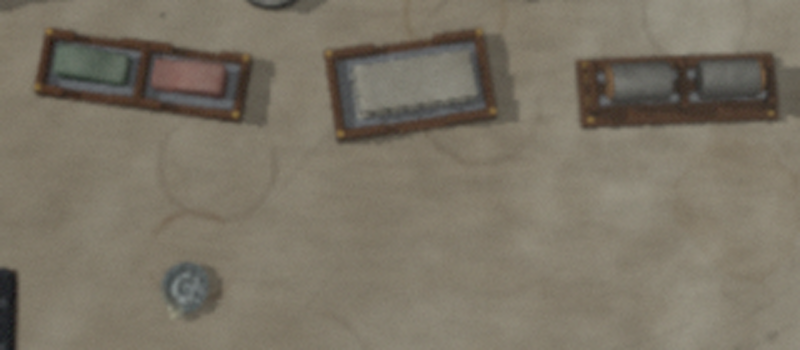

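View pics/side2.png

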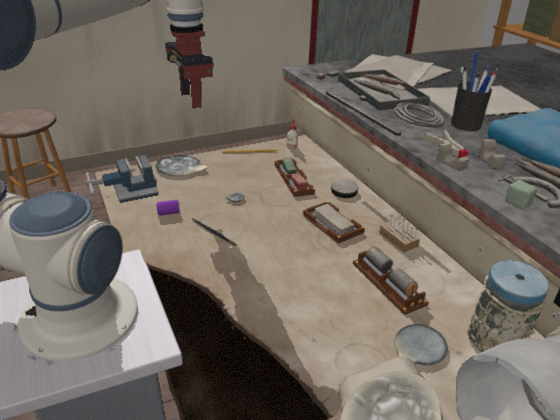

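All five are in their places: the drums' tops are at 50 mm, the bars' at 30 mm and the pad's at 26 mm, as expected when seated. The shell and the purple drum have not moved, and the gripper is clear.

```bash
python3 -c "
from bench import *
print(job_done())"
```

```text
the job is handed in; nothing more can be done
None
```

I handed the job in at about 47 s of the 112 s limit: both drums are in the rack, one bar is flat in each bay and the pad is flat in its tray, all fully down by the camera heights, and the shell was left where it lay.

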